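# Load a sample viewer and set its shield for work under the lamp

### The job

Set up the sample viewer: pull its stage out to the stop, set the clear lidded sample cup down in the stage's round nest, and push the stage fully home. Then raise the amber shield to 45 degrees and let go of it, so that one can work on the sample while looking through it, and only after that switch the lamp on by pressing the raised front end of the rocker right down; leave the things standing around undisturbed.

Things in the scene. Friction and masses are not known exactly. Their poses are not given: they have to be found in the camera images.
- cup_centre (a point): Centre (half-way up) of the sample cup: a low clear round cup with lid and white contents, 59 mm diameter, 25 mm high, 18 g, standing upright on the worktop to the robot's left of the viewer at the start. The only lidded cup; the open petri dishes (68 mm, 12 mm high) and the tape roll stay where they are. z up.
- viewer_stage (a joint): Slide of the viewer's aluminium stage, m: 0 = fully home (nest over the lamp window, under the shield), 0.12 = pulled out to the front stop. Sliding friction about 2 N; it stays where it is left. It starts at most 25 mm out.
- stage_pull (a point): Grip point on the stage's pull: an upright black round post, 18 mm diameter, standing on the front of the stage plate; its top is 15 mm above this point and the plate's surface 26 mm below it. Axes are the viewer's: x from the viewer's front to its back, the stage slides out along -x, y to the viewer's left, z up. Moves with the stage.
- stage_nest (a point): Centre of the floor of the round nest in the stage plate (moves with the stage, viewer's axes), 100 mm behind the pull post. The nest is 69 mm wide and 4 mm deep, so the plate's surface (92 mm wide in y) is 4 mm above this point and fingertips must stay above that; a seated cup has its centre 12.5 mm above this point. When the stage is out the nest lies 60 mm in front of the shield's front edge. With the stage home there are 9 mm between the cup's lid and the shut shield.
- viewer_shield (a joint): Angle of the amber shield, rad: 0 = shut, lying level on the viewer's side cheeks; grows as its front edge is lifted; 0.785 = 45 degrees; limit 1.8. Its hinge is stiff: it stays at any angle where it is left, and lifting it at the handle takes about 5 to 8 N. It starts at 0 to 0.1. A disc on the right end of the hinge bears tick marks every 15 degrees, the longest at 45.
- shield_grip (a point): Middle of the straight part of the shield's bow handle: a round steel bar 12 mm thick, its straight part 58 mm long, running front to back along the middle of the shield, 34 mm above the shield's pane (31 mm free beneath this point). Pinch it across, fingers left and right of it. Turns with the shield; with the shield shut its axes are the viewer's. It is 112 mm in front of the hinge line and 34 mm above it (117 mm from it), in the shield's own frame.
- shield_hinge (a point): Middle of the shield's hinge line, at the back of the viewer 83 mm above the worktop; y is along the hinge line (to the viewer's left). Turns with the shield.
- viewer_switch (a joint): Lamp rocker, rad: 0 = off (its front end stands up), 0.40 = on (front end right down). It stays where it is left; pressing takes about 3 N.
- switch_press (a point): Point on the top of the rocker's front end where to press straight down with the shut fingers. The black rocker, 40 mm (front to back) by 19 mm, is at the front right corner of the viewer's deck; off, this point is about 55 mm above the worktop and 15 mm above the deck; it goes down about 5 mm.
- dish: Bystander: empty open petri dish, 68 mm diameter, 12 mm high, left of the viewer; origin under its centre.
- tape: Bystander: roll of paper tape lying flat, 82 mm diameter, 19 mm high, left of the viewer; origin under its centre.
- beaker: Bystander: glass beaker, 70 mm diameter, 86 mm high, right of the viewer; origin under its centre.
- dropper: Bystander: brown dropper bottle, 33 mm diameter, 94 mm high, right of the viewer; origin under its centre.
Not all that is in view belongs to the job. What is shaped like the part that bears cup_centre but blue or red is not meant.

How it is judged:
On the way, in this order (a step that is already met when the one before it is completed fails the run):
1. the stage is pulled out to its stop (within 10 mm) (value of joint viewer_stage above 0.11 m), for 0.1 s.
2. the cup sits upright in the nest of the pulled-out stage, let go (horizontal distance between cup_centre and stage_nest below 0.007 m and z of cup_centre in the frame of stage_nest below 0.0145 m and angle between cup_centre's own z axis and vertical below 0.05 rad and value of joint viewer_stage above 0.08 m and contact force between the fingers and anything else below 0.2 N), for 0.2 s.
3. the stage is fully home (within 6 mm) with the cup in its nest (horizontal distance between cup_centre and stage_nest below 0.007 m and z of cup_centre in the frame of stage_nest below 0.0145 m and angle between cup_centre's own z axis and vertical below 0.05 rad and value of joint viewer_stage below 0.006 m), for 0.2 s.
4. the shield stands at 45 degrees (within 5), let go, lamp still off (all of step 3 and value of joint viewer_shield between 0.698 and 0.873 rad and contact force between the fingers and anything else below 0.2 N and value of joint viewer_switch below 0.2 rad), for 0.3 s.
5. the lamp is switched on (value of joint viewer_switch above 0.33 rad), for 0.1 s.
At the end, for the whole second after the job is handed in: The cup sits upright in the nest (within 7 mm of its centre, on its floor), the stage is home within 6 mm, the shield stands at 45 degrees within 5 degrees by itself, and the rocker is on (at least 0.33 of 0.40 rad) (all of step 3 and value of joint viewer_shield between 0.698 and 0.873 rad and value of joint viewer_switch above 0.33 rad); the robot touches nothing.
It fails at once if the dish, tape roll, beaker or dropper bottle is moved by more than 20 mm or upset (distance of any of dish, tape, beaker, dropper from where it was at the start of the episode above 0.02 m or angle between any of dish, tape, beaker, dropper's own z axis and vertical above 0.35 rad).
It fails at once if the cup is tipped over (more than 35 degrees) (angle between cup_centre's own z axis and vertical above 0.6 rad).
It fails at once if the lamp is switched on while the shield is not at 45 degrees (within 5) (value of joint viewer_switch above 0.33 rad and not (value of joint viewer_shield between 0.698 and 0.873 rad)).
It also fails if it takes over 72 s, if anything falls off the work surface, if the arm or the gripper's body presses on something with over 40 N, if the wrist force passes 120 N, or if a joint passes its speed limit or range.

### The arm

A 7-joint arm with a two-finger parallel gripper is mounted at the origin on a cart in front of the work surface, level with it; the furniture and walls round the work are solid. World frame = base frame: x ahead of the robot, y to its left, z up, the work surface at z = 0. Lengths are in m, angles in rad, forces in N, time in s.
With the tool pointing down it reaches from about 0.425 to 0.95 m from the base axis. Payload 4.7 kg.
Tool frame: the origin (TCP) lies on the centre line of the jaws, within the pads' length; the fingertips stand robot.nose_length ahead of it and the grasp point (between the pads) lies 8 mm behind it (robot.nose_length is the distance from the TCP to the fingertips, in m); z points along the fingers, y is the line along which they close (so a half turn about z gives the same grasp; the last joint's range is limited). The gripper opens to 85 mm and grips with 20 to 120 N. Pads are 22 mm wide; open, the fingers measure 114 mm over their backs; the gripper's body (76 mm by 85 mm) begins 54 mm behind the grasp point. The pads swing forward as they close: fully open they stand 13 mm farther back than shut.
Start: joints at [-1.368, 0.469, -0.049, 1.532, 0.024, 1.141, -0.082], TCP at [0.155, 0.657, 0.242] pointing down, gripper open.
Joint ranges: [-2.59, 2.59], [-0.33, 1.99], [-1.39, 1.29], [0.1, 2.45], [-1.04, 4.18], [0.21, 1.99], [-2.66, 2.66]. Speed limits (rad/s): [2.57, 2.57, 3.14, 3.14, 3.14, 3.14, 3.14].

### API

Orientations are given as [roll, pitch, yaw] about the fixed x, y, z axes, in that order (R = Rz(yaw) Ry(pitch) Rx(roll)).
In Python, from plant import robot gives the robot as it stands. Calls block until the motion is done:
- robot.goto(position, orientation): joint-space move of the TCP to a pose.
- robot.move_straight(position, vel=0.15, attitude=None, contact_N=None): straight line of the TCP; attitude=None keeps the orientation; vel is the mean speed in m/s. With contact_N (N) it stops when the force on the tool has changed by that much, and returns True; else False.
- robot.move_joints(angles): joint-space move.
- robot.grip(opening, strength=None): opening from 0.0 (shut) to 1.0 (fully open); strength is the grip in N (None keeps the last); returns when the fingers have stopped.
- robot.sleep(seconds).
- robot.inverse_kinematics(position, orientation): joint angles nearest the present ones, or None.
- robot.sense(): the state.
- robot.grab_frame(name): name is "side" or "top" or "wrist"; returns a dict with "image" (420x560x3 uint8, red, green, blue), "range_z" (420x560 float32, m along the optical axis (not along the pixel's ray), 0 where there is no reading), "fx", "fy", "cx", "cy" (pixels), "dist_coeffs" ([k1, k2, p1, p2, k3] as OpenCV has them; the pictures are not rectified), "R" (3x3) and "t" (3): a world point X has camera coordinates R X + t. Camera axes: x right, y down, z forward; pixel columns grow to the right and rows downward; lengths in m; the calibration is good to about 2 mm. A picture is of the moment at which its call begins.
A pose or a line that the arm cannot do raises robot.IKError and nothing moves.
- robot.close_job(): hands the job in; it is judged then, once.
The state is a dict: "t": time; "joint_pos": joint angles; "joint_velocities": joint speeds; "effort": joint torques, N m; "tcp_pos": TCP position; "tcp_rot": TCP orientation; "wrist_force": force on the tool from outside, world axes, zero at the start; "torque": the same for the moment, N m; "opening": opening from 0.0 (shut) to 1.0 (fully open); "gripper_force": force on a finger pad.
Only numpy, scipy, OpenCV 4.12 (cv2) and the standard library are available. Lean on these libraries where they do the work, as an engineer would, in place of code of your own. Each camera call takes 0.05 s, during which the arm holds its last target. There are 200 camera calls.

## Working session

There is one attempt and no reset: what is moved stays moved. The work goes in short steps, each a Python script; the robot and the scene stay as the last script left them, time stands still between calls to the robot, and variables do not carry over. Pictures are saved under pics/ and viewed, at most 12 in all, crops included, and the job is handed in when it is done.

```bash
ls; mkdir -p pics; cat > h.py <<'E'
import numpy as np, cv2
from plant import robot
def snap(n):
    f=robot.grab_frame(n); np.savez(f'/tmp/{n}.npz',**{k:np.array(v) for k,v in f.items()}); return f
def load(n): return dict(np.load(f'/tmp/{n}.npz'))
def K(f): return np.array([[f['fx'],0,f['cx']],[0,f['fy'],f['cy']],[0,0,1]],float)
def rays(f,px):
    p=cv2.undistortPoints(np.array(px,float).reshape(-1,1,2),K(f),np.array(f['dist_coeffs'],float)).reshape(-1,2)
    return np.c_[p,np.ones(len(p))]
def onplane(f,px,z):
    R=np.array(f['R']);t=np.array(f['t']); d=rays(f,px)@R; c=-R.T@t
    return c+d*((z-c[2])/d[:,2])[:,None]
def cloud(f):
    v,u=np.mgrid[0:420,0:560]; d=rays(f,np.c_[u.ravel(),v.ravel()])*np.array(f['range_z']).reshape(-1,1)
    return ((d-np.array(f['t']))@np.array(f['R'])).reshape(420,560,3)
def proj(f,X):
    return cv2.projectPoints(np.array(X,float).reshape(-1,3),cv2.Rodrigues(np.array(f['R']))[0],np.array(f['t'],float),K(f),np.array(f['dist_coeffs'],float))[0].reshape(-1,2)
def save(f,name,box=None,s=1):
    im=np.array(f['image'])[:,:,::-1]
    if box: im=im[box[1]:box[3],box[0]:box[2]]
    cv2.imwrite(f'pics/{name}.png',cv2.resize(im,None,fx=s,fy=s,interpolation=cv2.INTER_CUBIC))
E
python3 - <<'E'
from h import *
for n in ('top','side','wrist'):
    f=snap(n); R=np.array(f['R']);print(n,-R.T@np.array(f['t']),R[2],f['fx'])
a=[cv2.resize(load(n)['image'][:,:,::-1],(400,300)) for n in('side','wrist')]
save(load('top'),'top',s=1.42); cv2.imwrite('pics/sw.png',np.hstack(a))
s=robot.sense();print(s['t'],s['tcp_rot'],robot.nose_length)
E
```

```text
pics
top [0.29950953 0.03011566 1.56122763] [ 0.17916488  0.00766559 -0.9837892 ] 454.72916492225164
side [0.27765181 1.10583147 1.12736491] [ 0.18834637 -0.70502039 -0.68371916] 470.7686643189911
wrist [0.09078068 0.67115432 0.37155831] [ 0.25688527 -0.06276591 -0.96440158] 299.5460812214814
0.15 [-3.14008669e+00  4.52063280e-05  2.90984780e+00] 0.011
```

View pics/top.png

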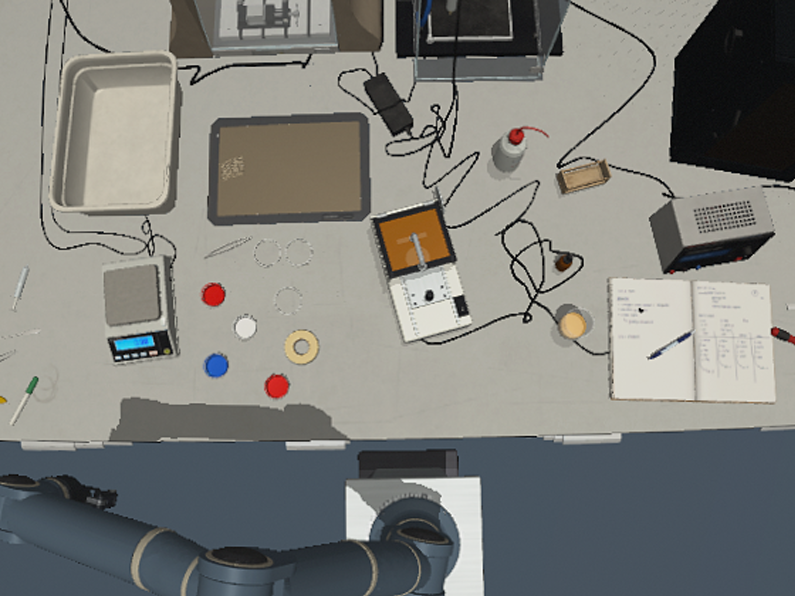

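View pics/sw.png

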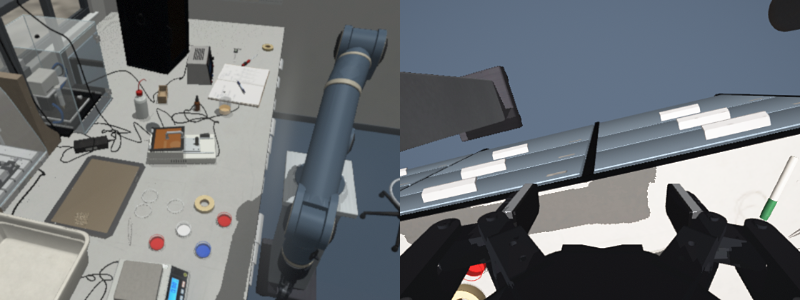

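```bash
python3 - <<'E'
from h import *
f=load('top'); save(f,'crop',(130,125,380,290),3.2)
im=f['image']; C=cloud(f); hsv=cv2.cvtColor(im,cv2.COLOR_RGB2HSV)
box=np.zeros(im.shape[:2],bool); box[140:245,255:335]=1
am=(box&(hsv[...,0]>8)&(hsv[...,0]<22)&(hsv[...,1]>170)).astype(np.uint8)
c=max(cv2.findContours(am,0,2)[0],key=cv2.contourArea); r=cv2.minAreaRect(c); b=cv2.boxPoints(r)
print('amber',r,'\n',b,'\n',onplane(f,b,.083).round(4))
# white cup
b2=np.zeros_like(box);b2[215:245,160:185]=1
w=(b2&(im.min(2)>215)).astype(np.uint8); c=max(cv2.findContours(w,0,2)[0],key=cv2.contourArea)
print('cup',cv2.minEnclosingCircle(c),onplane(f,[cv2.minEnclosingCircle(c)[0]],.025), C[230,172])
for n,(x0,y0,x1,y1) in dict(post=(296,200,310,215),sw=(316,203,332,226)).items():
    m=np.zeros_like(box);m[y0:y1,x0:x1]=1;m=(m&(im.max(2)<70))
    v,u=np.nonzero(m);print(n,u.mean(),v.mean(),m.sum(),np.percentile(C[m],[5,50,95],axis=0).round(4).tolist())
print(C[225:240:3,285:330:6,2].round(3))
E
```

```text
amber ((291.31134033203125, 168.339599609375), (35.164302825927734, 41.620243072509766), 74.05460357666016) 
 [[266.4717  157.15092]
 [306.49057 145.71696]
 [316.15097 179.52827]
 [276.1321  190.96223]] 
 [[ 0.7489  0.0666  0.083 ]
 [ 0.7864 -0.0699  0.083 ]
 [ 0.6675 -0.0983  0.083 ]
 [ 0.6311  0.0363  0.083 ]]
cup ((166.0, 230.5), 0.5001000165939331) [[0.51352972 0.41747549 0.025     ]] [0.51754246 0.40114006 0.00603673]
post 302.06666666666666 208.06666666666666 30 [[0.5661, -0.0547, 0.0533], [0.5699, -0.048, 0.0884], [0.5802, -0.0415, 0.0937]]
sw 324.23655913978496 214.81720430107526 93 [[0.5328, -0.1364, 0.0414], [0.5526, -0.1235, 0.0489], [0.5731, -0.1134, 0.0568]]
[[ 0.039  0.045  0.049  0.045  0.044  0.039  0.043  0.045]
 [ 0.036  0.043  0.038  0.047  0.04   0.038  0.038  0.041]
 [ 0.045  0.044  0.037  0.036  0.042  0.04   0.031 -0.   ]
 [ 0.04   0.041  0.043  0.042  0.033 -0.    -0.006  0.008]
 [ 0.038  0.043  0.037 -0.002 -0.006 -0.003  0.004 -0.003]]
```

View pics/crop.png

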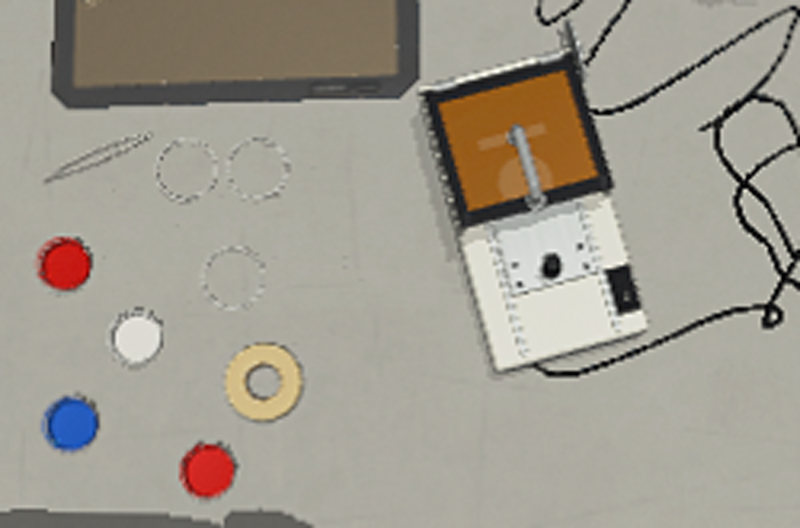

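Lidded round things in the crop are red (65,263), white/clear (136,338), blue (72,424) and red (208,470). The white one, at full-frame pixel (172.5,230.6), is the clear cup with white contents. The three outlines at (187,170), (258,170) and (234,277) are open dishes. The viewer shows the post at (551,265), the handle from (516,130) to (537,205), and the rocker at (622,290).

```bash
python3 - <<'E'
from h import *
f=load('top'); th=np.radians(14.5); ex=np.array([np.cos(th),np.sin(th),0])
g=onplane(f,[(130+527/3.2,125+167/3.2)],.123)[0]; g[2]=.117; print('grip~',g)
h=g+.112*ex; h[2]=.083
from scipy.spatial.transform import Rotation as Ro
def tool(base,a): # rotate about viewer -y... front up
    R0=Ro.from_euler('xyz',[np.pi,0,base]); ey=np.array([-ex[1],ex[0],0])
    return (Ro.from_rotvec(ey*a)*R0).as_euler('xyz')
for base in (th,th+np.pi,th-np.pi):
  for tilt in (-30,-20,-10,0,10,20,30,45):
    out=[]
    for a in (0,.4,.8):
        v=-ex*(.112*np.cos(a)-.034*np.sin(a)*-1*-1) if 0 else -ex*(.112*np.cos(a)-.034*np.sin(a))+np.array([0,0,.112*np.sin(a)+.034*np.cos(a)])
        q=robot.inverse_kinematics(h+v,tool(base,np.radians(tilt))); out.append(q is not None)
    print(round(base,2),tilt,out)
pose=[.58,-.045,.30]
for b in (th,th+np.pi,th-np.pi):print(b,robot.inverse_kinematics(pose,[np.pi,0,b]))
robot.goto(pose,[np.pi,0,th+np.pi]); f=snap('wrist'); save(f,'w1',s=1.4); print(robot.sense()['t'])
E
```

```text
grip~ [ 0.66682296 -0.02522432  0.117     ]
0.25 -30 [True, True, True]
0.25 -20 [True, True, True]
0.25 -10 [True, True, True]
0.25 0 [True, True, True]
0.25 10 [True, True, True]
0.25 20 [True, True, True]
0.25 30 [True, True, True]
0.25 45 [True, True, False]
3.39 -30 [True, True, True]
3.39 -20 [True, True, True]
3.39 -10 [True, True, True]
3.39 0 [True, True, True]
3.39 10 [True, True, True]
3.39 20 [True, True, True]
3.39 30 [True, True, True]
3.39 45 [True, True, False]
-2.89 -30 [True, True, True]
-2.89 -20 [True, True, True]
-2.89 -10 [True, True, True]
-2.89 0 [True, True, True]
-2.89 10 [True, True, True]
-2.89 20 [True, True, True]
-2.89 30 [True, True, True]
-2.89 45 [True, True, False]
0.2530727415391778 [-0.67803973  0.3557749   0.90504577  1.72490108 -0.29756818  1.20630789
 -1.01346405]
3.394665395128971 [-0.51110315  0.3048142   0.66277407  1.71713649 -0.2003774   1.18839892
  2.02843024]
-2.888519912050615 [-0.51110315  0.3048142   0.66277407  1.71713649 -0.2003774   1.18839892
  2.02843024]
3.0917
```

View pics/w1.png

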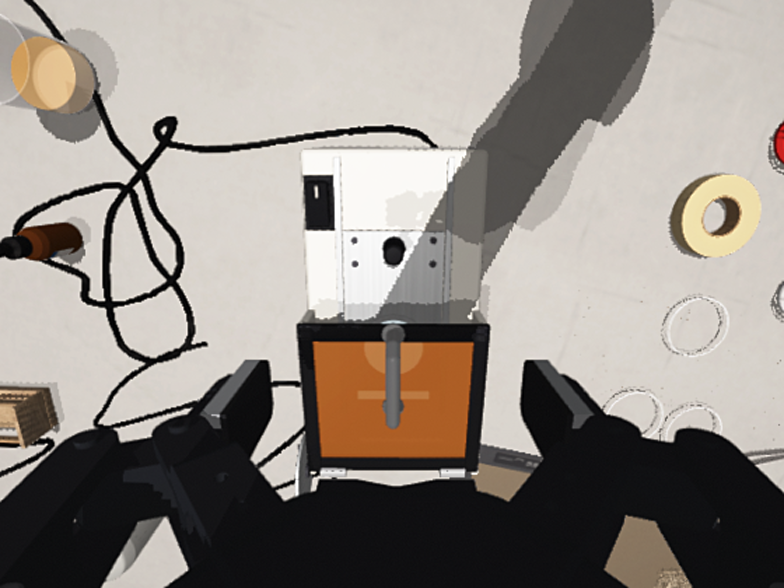

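The wrist view has the viewer nearly square to the image. The post is at (394,250), the handle runs from (393,333) to (392,425), the rocker is at (318,203), and the shield frame runs from row 323 to 470. The shield looks about shut, with the stage near home.

```bash
python3 - <<'E'
from h import *
f=load('wrist'); im=f['image']; C=cloud(f); s=1.4
R=np.array(f['R']);print('cam',-R.T@np.array(f['t']))
def stat(n,m): 
    v,u=np.nonzero(m); print(n,m.sum(),'px',u.mean().round(1),v.mean().round(1),u.min(),u.max(),v.min(),v.max(),'\n',np.percentile(C[m],[3,50,97],axis=0).round(4).tolist())
def bx(x0,y0,x1,y1):
    m=np.zeros((420,560),bool); m[int(y0/s):int(y1/s),int(x0/s):int(x1/s)]=1; return m
dark=im.max(2)<75
post=bx(378,230,410,275)&dark; stat('post',post); stat('posttop',post&(C[...,2]>.086))
stat('sw',bx(300,170,336,236)&dark)
hd=bx(375,320,410,432)&(C[...,2]>.105); stat('handle',hd)
P=C[hd]; c=P.mean(0); d=np.linalg.svd(P-c)[2][0]; print('dir',d,np.degrees(np.arctan(d[1]/d[0])))
# deck edges direction: left edge white of deck / frame
hsv=cv2.cvtColor(im,cv2.COLOR_RGB2HSV)
am=((hsv[...,0]>6)&(hsv[...,0]<22)&(hsv[...,1]>150)&bx(300,330,490,470)).astype(np.uint8)
c=max(cv2.findContours(am,0,2)[0],key=cv2.contourArea); b=cv2.boxPoints(cv2.minAreaRect(c)); print(b.round(1).tolist()); print(onplane(f,b,.083).round(4).tolist())
for y in (325,330,350,380,420,455,465): 
    r=C[int(y/s)-1:int(y/s)+2][:,int(325/s):int(370/s)].reshape(-1,3); r=r[r[:,2]>.05]; print(y,np.median(r,0).round(4))
stat('plate',bx(350,235,375,300)); stat('deck',bx(350,160,430,215))
E
```

```text
cam [ 0.51635838 -0.0618488   0.43004083]
post 253 px 280.9 178.9 274 289 169 189 
 [[0.5654, -0.0575, 0.0515], [0.5714, -0.0497, 0.0886], [0.581, -0.0413, 0.0905]]
posttop 171 px 280.5 181.5 274 287 174 189 
 [[0.5663, -0.0568, 0.0874], [0.5737, -0.0496, 0.0893], [0.5811, -0.0424, 0.0909]]
sw 762 px 227.7 144.5 217 238 125 163 
 [[0.5303, -0.1395, 0.0402], [0.5525, -0.1231, 0.0475], [0.5749, -0.1101, 0.054]]
handle 732 px 280.0 271.6 267 287 234 306 
 [[0.6348, -0.0377, 0.1107], [0.6649, -0.0264, 0.1268], [0.7053, -0.0135, 0.1304]]
dir [ 0.57721388  0.14142081 -0.80425387] 13.766619730354936
[[223.0, 244.0], [338.0, 244.0], [338.0, 326.0], [223.0, 326.0]]
[[0.6686, -0.0988, 0.083], [0.6327, 0.0394, 0.083], [0.7464, 0.0754, 0.083], [0.7856, -0.0754, 0.083]]
325 [ 0.6416 -0.0725  0.0938]
330 [ 0.645  -0.0716  0.0942]
350 [ 0.665  -0.0674  0.0918]
380 [ 0.693  -0.0612  0.0901]
420 [ 0.7351 -0.0521  0.0873]
455 [ 0.7745 -0.0437  0.0845]
465 [ 0.785  -0.0418  0.0849]
plate 799 px 258.0 190.0 250 266 167 213 
 [[0.5708, -0.0867, 0.0469], [0.5987, -0.0735, 0.0485], [0.6276, -0.0599, 0.0501]]
deck 2223 px 278.0 133.0 250 306 114 152 
 [[0.4979, -0.0999, 0.0371], [0.5227, -0.0663, 0.0385], [0.5483, -0.0322, 0.0401]]
```

```bash
cat >> h.py <<'E'
th=np.radians(14.5); ex=np.array([np.cos(th),np.sin(th),0]); ey=np.array([-ex[1],ex[0],0]); ez=np.array([0,0,1.])
DN=[np.pi,0,th+np.pi]
P0=np.array([.5737,-.0496,.069])
def st(*a):
    s=robot.sense(); print(*a,round(s['t'],2),s['tcp_pos'].round(4) if hasattr(s['tcp_pos'],'round') else np.round(s['tcp_pos'],4),'F',np.round(s['wrist_force'],1),'op',round(s['opening'],3),'g',np.round(s['gripper_force'],1),'nose',robot.nose_length); return s
E
python3 - <<'E'
from h import *
robot.goto(P0+.06*ez,DN); robot.grip(.5); st('above')
print(robot.move_straight(P0,vel=.1,contact_N=8)); robot.grip(0,30); st('grip')
print(robot.move_straight(P0-.125*ex,vel=.07,contact_N=8)); s=st('out')
print('travel',(np.array(s['tcp_pos'])-P0)@ex)
robot.grip(.5); st('rel'); p=np.array(robot.sense()['tcp_pos']); robot.move_straight(p+.1*ez,vel=.25)
f=snap('top')
f=snap('wrist'); save(f,'w2',s=1.0); st()
E
```

```text
above 4.3 [ 0.5739 -0.0495  0.1294] F [-0.1  0.7 -0.8] op 0.5 g 0.0 nose 0.011
False
grip 5.39 [ 0.574  -0.0481  0.0698] F [-2.   5.2  6.3] op 0.197 g 29.5 nose 0.011
True
out 6.68 [ 0.4792 -0.0723  0.0699] F [ 1.4 -0.2  0.1] op 0.201 g 31.3 nose 0.011
travel -0.097163297805418
rel 7.05 [ 0.4783 -0.0717  0.0692] F [0.5 0.7 0.2] op 0.504 g 0.0 nose 0.011
7.7 [ 0.4774 -0.0715  0.1683] F [-0.5  0.1  0.2] op 0.501 g 0.0 nose 0.011
```

View pics/w2.png

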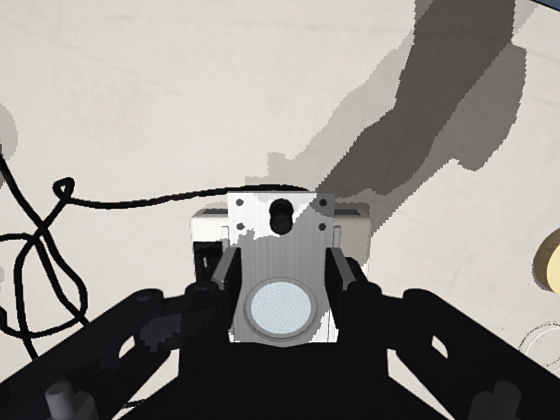

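The wrist view shows the stage far out, with the post at (281,215) and the round nest clear at about (281,307).

```bash
python3 - <<'E'
from h import *
f=load('wrist'); im=f['image']; C=cloud(f)
m=np.zeros((420,560),bool); m[195:237,266:296]=1; m&=(im.max(2)<75)&(C[...,2]>.084)
post=(C[m].min(0)+C[m].max(0))/2; pc=np.median(C[m],0); print('post',post,pc)
b=im.astype(int); m=np.zeros((420,560),np.uint8); m[265:345,235:330]=1
m&=((b[...,2]-b[...,0]>6)&(b[...,2]>150)).astype(np.uint8)
c=max(cv2.findContours(m,0,2)[0],key=cv2.contourArea); e=cv2.fitEllipse(cv2.convexHull(c)); print(e)
n=onplane(f,[e[0]],.0445)[0]; print('nest',n,'from post',(n-pc)@ex,(n-pc)@ey)
nn=pc+.1*ex; print('post-based',nn, 'stage out', .12 )
print('travel of post',(pc-P0)@ex)
# cup refine from the side and top
f=load('top'); hsv=cv2.cvtColor(f['image'],cv2.COLOR_RGB2HSV); save(f,'cupcrop',(150,205,200,255),10)
bw=np.zeros((420,560),np.uint8); bw[215:247,158:188]=1; g=f['image'].min(2); print(g[230,160:186],g[218:244,172])
E
```

```text
post [ 0.45075515 -0.07735407  0.19144758] [ 0.4783424  -0.07360228  0.08915717]
((280.4407653808594, 307.265380859375), (52.06609344482422, 59.899391174316406), 89.60752868652344)
nest [ 0.57615793 -0.04887636  0.0445    ] from post 0.10089074843489974 -0.0005527056744427646
post-based [ 0.57515717 -0.04856428  0.08915717] stage out 0.12
travel of post -0.09832992342567824
[165 165 164 178 156 107 222 219 217 216 216 216 217 216 216 215 215 215
 218 220 135 167 164 165 165 164] [167 168 161  99 166 153 223 218 217 216 215 216 217 216 216 215 215 216
 217 211 162 140 146 166 165 165]
```

```bash
python3 - <<'E'
from h import *
f=load('top'); c=onplane(f,[(172.5,230.5)],.022)[0]; print(c)
p=np.array([c[0],c[1],.16]); 
for y in (th+np.pi,th+np.pi/2,th): print(np.round(robot.inverse_kinematics(p,[np.pi,0,y]),2))
robot.grip(1.0); robot.goto(np.array([.5,.15,.2]),[np.pi,0,th+np.pi/2]); robot.goto(p,[np.pi,0,th+np.pi/2]); f=snap('wrist'); st(); save(f,'w3')
im=f['image']; q=proj(f,[c]); print(q)
m=((im.min(2)>200)).astype(np.uint8); k=int(q[0,0]),int(q[0,1])
n,l,s_,ce=cv2.connectedComponentsWithStats(m); i=l[k[1],k[0]]; print(s_[i],ce[i],onplane(f,[ce[i]],.022), np.median(cloud(f)[l==i],0))
E
```

```text
[0.51353728 0.39555492 0.022     ]
[-1.09  0.54  0.52  1.71 -0.31  0.98  1.37]
[-1.28  0.63  0.83  1.72 -0.53  1.03 -0.01]
[-1.42  0.76  1.11  1.73 -0.74  1.14 -1.4 ]
10.88 [0.5149 0.3924 0.1609] F [-0.  -0.1 -0. ] op 1.002 g 0.0 nose 0.011
[[281.68460158 198.97601415]]
[ 255  165   62   61 2316] [285.16018998 190.73402418] [[0.51471448 0.40383608 0.022     ]] [0.51549893 0.40102117 0.00463736]
```

View pics/w3.png

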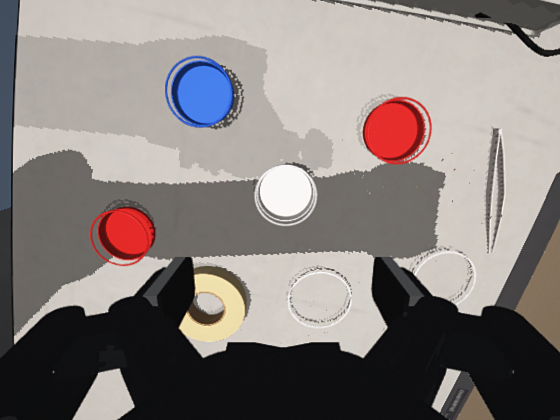

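The wrist view shows the white cup at (285,192). Red cups at (124,233) and (395,130), the blue one at (202,93), the tape and the dishes are all well clear of the fingers.

```bash
python3 - <<'E'
from h import *
c=np.array([.516,.401,.014])
robot.goto(c+.08*ez,DN); print(robot.move_straight(c,vel=.1,contact_N=6)); st('down'); robot.grip(0,20); s=st('grip')
robot.move_straight(c+.16*ez,vel=.2); f=snap('wrist'); save(f,'w4'); f=snap('side'); st()
E
```

```text
False
down 13.05 [0.5165 0.4013 0.0146] F [ 0.5 -0.1  0.5] op 1.001 g 0.0 nose 0.011
grip 13.43 [0.5164 0.4014 0.0149] F [-1.4 -0.2  4.9] op 0.674 g 21.7 nose 0.011
14.47 [0.5151 0.4004 0.1721] F [-0.8  0.6 -0.6] op 0.674 g 21.5 nose 0.011
```

View pics/w4.png

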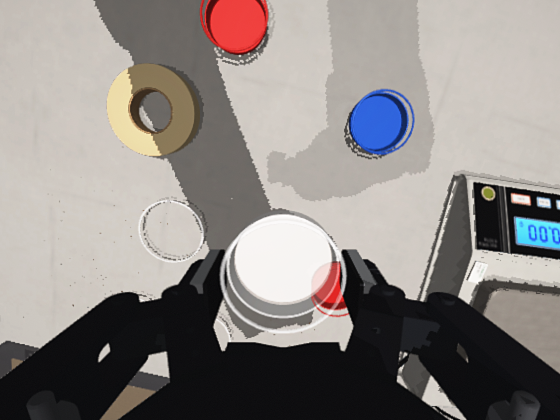

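The cup is held level between the pads, with its contents centred at (281,261).

```bash
python3 - <<'E'
from h import *
f=load('wrist'); im=f['image']; C=cloud(f)
m=((im.min(2)>200)).astype(np.uint8); m=cv2.morphologyEx(m,cv2.MORPH_OPEN,np.ones((5,5),np.uint8))
m[:210]=0;m[310:]=0;m[:,:228]=0;m[:,342:]=0
c=max(cv2.findContours(m,0,2)[0],key=cv2.contourArea); hull=cv2.convexHull(c); e=cv2.fitEllipse(hull); print(e)
tcp=np.array(robot.sense()['tcp_pos']); z=tcp[2]-.0149+.005
mm=np.zeros_like(m); cv2.drawContours(mm,[hull],-1,1,-1); print('depth med',np.median(C[mm>0],0))
o=onplane(f,[e[0]],z)[0]-tcp; print('offset ex,ey',o@ex,o@ey)
E
```

```text
((282.449951171875, 257.83489990234375), (89.26024627685547, 97.37515258789062), 90.43339538574219)
depth med [0.51250707 0.39836223 0.16215135]
offset ex,ey -0.002836844586289615 -0.001281142115389326
```

```bash
python3 - <<'E'
from h import *
n=np.array([.5757,-.0487,0])+.0025*ex
robot.goto(np.array([.53,.18,.2]),DN); robot.goto(n+.13*ez,DN)
print(robot.move_straight(n+.072*ez,vel=.1)); st('pre')
print(robot.move_straight(n+.0565*ez,vel=.03,contact_N=3)); st('placed')
robot.grip(.85); st('rel'); robot.sleep(.3)
p=np.array(robot.sense()['tcp_pos']); robot.move_straight(p+.12*ez,vel=.2); robot.move_straight(p+.12*ez-.06*ex,vel=.25); f=snap('wrist'); save(f,'w5'); st()
E
```

```text
False
pre 17.06 [ 0.5785 -0.048   0.0723] F [0.2 0.3 0.2] op 0.672 g 21.5 nose 0.011
True
placed 17.48 [ 0.5784 -0.048   0.0604] F [ 0.5 -0.1  1.1] op 0.672 g 22.0 nose 0.011
rel 17.78 [ 0.5777 -0.0479  0.0602] F [ 0.4  0.7 -0.3] op 0.851 g 0.0 nose 0.011
19.27 [ 0.5193 -0.0627  0.1794] F [0.9 1.1 0.2] op 0.851 g 0.0 nose 0.011
```

View pics/w5.png

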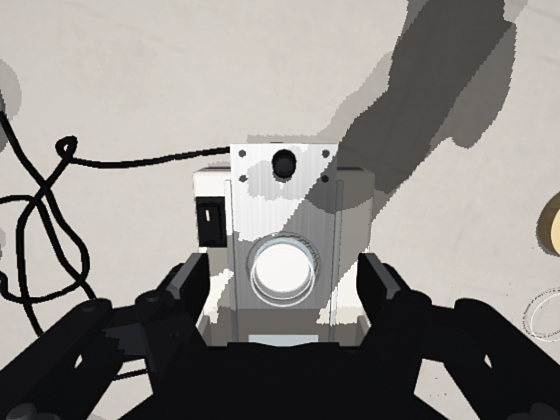

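The cup sits inside the nest at about (281,269), with the post at (284,163).

```bash
python3 - <<'E'
from h import *
f=load('wrist'); C=cloud(f); print('contents',np.median(C[255:282,270:294].reshape(-1,3),0))
P=np.array([.4783,-.0736,.070])
robot.grip(.5); robot.goto(P+.07*ez,DN); print(robot.move_straight(P,vel=.12,contact_N=8)); robot.grip(0,30); s=st('grip')
p=np.array(s['tcp_pos'])
print(robot.move_straight(p+.128*ex,vel=.06,contact_N=10)); s=st('home'); print('travel',(np.array(s['tcp_pos'])-p)@ex)
robot.sleep(.2); st(); robot.grip(.5); st('rel')
p=np.array(robot.sense()['tcp_pos']); robot.move_straight(p+.03*ez,vel=.2); robot.move_straight(p+.1*ez-.06*ex,vel=.25)
robot.goto([.56,-.053,.30],DN); f=snap('wrist'); save(f,'w6'); st()
E
```

```text
contents [ 0.5775045  -0.05020152  0.05030292]
False
grip 21.1 [ 0.4788 -0.0725  0.0709] F [-1.1  3.2  5.8] op 0.199 g 29.4 nose 0.011
True
home 22.93 [ 0.595  -0.0427  0.071 ] F [-0.4 -0.1  5.3] op 0.196 g 29.3 nose 0.011
travel 0.11995927133159616
23.12 [ 0.595  -0.0427  0.071 ] F [-0.5 -0.5  5. ] op 0.2 g 29.3 nose 0.011
rel 23.49 [ 0.5936 -0.0421  0.0702] F [ 0.1 -0.6 -0.3] op 0.504 g 0.0 nose 0.011
24.95 [ 0.5597 -0.0522  0.298 ] F [-1.2 -0.2  0.2] op 0.499 g 0.0 nose 0.011
```

View pics/w6.png

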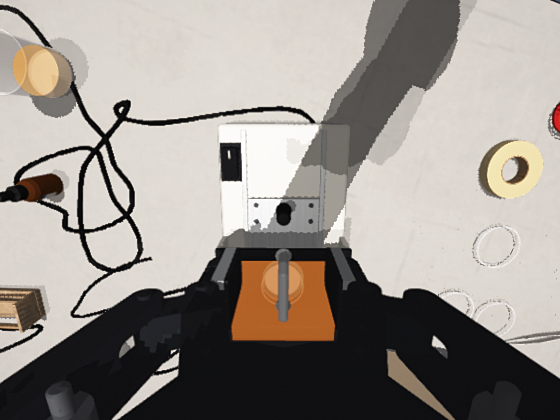

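Home: post at (284,213), shield still shut, and the cup's disc is visible under it. Travel was the full 0.120 m. Next is the shield.

```bash
cat >> h.py <<'E'
from scipy.spatial.transform import Rotation as Ro
H=.752*ex-.192*ey+.083*ez
def shp(a,tilt,d=.005):
    G=H-ex*(.112*np.cos(a)-.034*np.sin(a))+ez*(.112*np.sin(a)+.034*np.cos(a))
    r=Ro.from_rotvec(ey*tilt)*Ro.from_euler('xyz',DN); zt=r.as_matrix()[:,2]
    return G+d*zt, r.as_euler('xyz'), zt
E
python3 - <<'E'
from h import *
A=np.linspace(.066,.80,8); T=np.radians(np.linspace(-10,28,8))
W=[shp(a,t) for a,t in zip(A,T)]
print([robot.inverse_kinematics(w[0],w[1]) is not None for w in W])
p,r,zt=W[0]; print(p)
robot.goto(p-.07*zt,r); print(robot.move_straight(p,vel=.12,contact_N=8)); st('at'); robot.grip(0,60); s=st('grip'); print('err',np.array(s['tcp_pos'])-p)
for p,r,_ in W[1:]: robot.move_straight(p,vel=.08,attitude=r); st()
robot.sleep(.3); s=st('end')
f=snap('side'); robot.grip(.5); st('rel'); p,r,zt=W[-1]; robot.move_straight(p-.09*zt,vel=.2)
f=snap('side'); fx=snap('top'); save(f,'s1',(180,140,330,260),5); st()
E
```

```text
[True, True, True, True, True, True, True, True]
[ 0.67093506 -0.02480125  0.11938857]
False
at 26.33 [ 0.6714 -0.0251  0.1202] F [ 0.1 -1.1 -0.8] op 0.498 g 0.0 nose 0.011
grip 26.73 [ 0.6708 -0.0234  0.1201] F [-2.7  4.   5.1] op 0.115 g 58.5 nose 0.011
err [-0.00012805  0.00137731  0.00069407]
27.03 [ 0.6747 -0.0224  0.1306] F [-5.3  3.9  5.7] op 0.115 g 60.9 nose 0.011
27.33 [ 0.6797 -0.0212  0.1412] F [-5.6  3.8  6.3] op 0.116 g 60.9 nose 0.011
27.63 [ 0.6858 -0.0196  0.1513] F [-7.1  4.1  6.8] op 0.117 g 60.9 nose 0.011
27.93 [ 0.6926 -0.0179  0.1605] F [-9.5  3.7  6.1] op 0.116 g 60.8 nose 0.011
28.23 [ 0.7004 -0.0159  0.1691] F [-11.4   4.2   7. ] op 0.113 g 60.8 nose 0.011
28.53 [ 0.7092 -0.0136  0.1771] F [-12.9   4.2   8.8] op 0.118 g 60.7 nose 0.011
28.83 [ 0.7188 -0.0112  0.1841] F [-12.3   4.2   9.5] op 0.115 g 60.7 nose 0.011
end 29.13 [ 0.7188 -0.0112  0.1842] F [-11.7   2.9   9.2] op 0.116 g 60.7 nose 0.011
rel 29.6 [ 0.7222 -0.0121  0.1823] F [-0.4  0.7 -0.6] op 0.501 g 0.0 nose 0.011
30.3 [ 0.7619 -0.0012  0.2603] F [-0.2  0.6 -0.2] op 0.5 g 0.0 nose 0.011
```

View pics/s1.png

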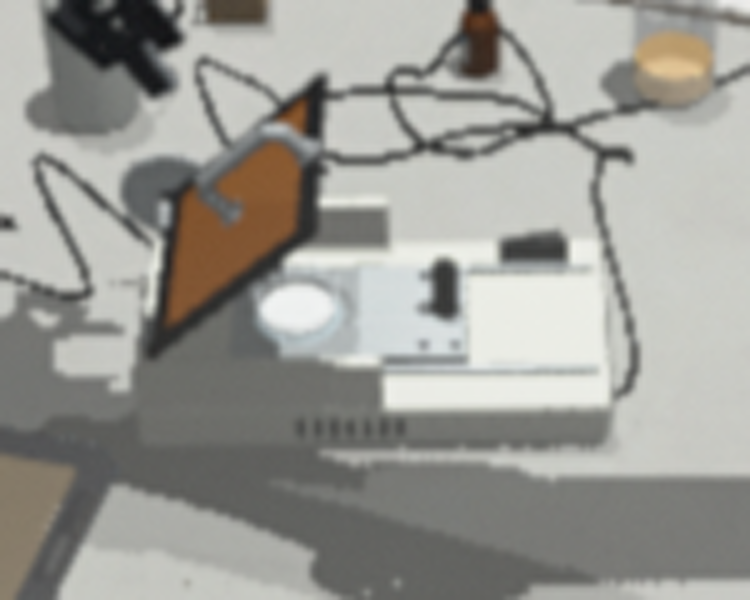

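The side view shows the shield raised, its left edge running from the hinge corner at (155,350) to the front corner at (311,235). The cup is in the nest at (298,307), and the rocker is still up at (533,247).

```bash
python3 - <<'E'
from h import *
for n,(x0,y0,x1,y1) in dict(side=(205,155,250,215),top=(255,130,335,200)).items():
    f=load(n); C=cloud(f); hsv=cv2.cvtColor(f['image'],cv2.COLOR_RGB2HSV)
    m=np.zeros((420,560),bool); m[y0:y1,x0:x1]=1; m&=(hsv[...,0]>6)&(hsv[...,0]<22)&(hsv[...,1]>140)&(f['range_z']>0)
    m=cv2.erode(m.astype(np.uint8),np.ones((3,3)))>0
    P=C[m]; 
    for _ in range(4):
        c=np.median(P,0); A=np.c_[P@ex,np.ones(len(P))]; k=np.linalg.lstsq(A,P[:,2],rcond=None)[0]; e=P[:,2]-A@k; P=P[abs(e)<max(.006,1.5*np.median(abs(e)))]
    nrm=np.linalg.svd(P-P.mean(0),full_matrices=False)[2][2]; nrm*=np.sign(nrm[2])
    print(n,len(P),'angle',np.degrees(np.arctan(-k[0])),'svd',np.degrees(np.arctan2(nrm@ex,nrm[2])),np.degrees(np.arcsin(nrm@ey)),P.min(0),P.max(0))
E
```

```text
side 284 angle 43.337367891113985 svd 43.3938410226621 -0.41489907289030165 [ 0.67781486 -0.07551536  0.09888101] [0.77926284 0.05471142 0.17766591]
top 373 angle 42.77694321786424 svd 42.90311755247757 -0.02322928432046519 [ 0.68162019 -0.08321795  0.09836443] [0.77855652 0.02545219 0.17818241]
```

The shield is at about 43°, within tolerance. Now the rocker.

```bash
python3 - <<'E'
from h import *
p=np.array(robot.sense()['tcp_pos']); robot.move_straight(p+.1*ez,vel=.25)
robot.grip(0,20); S=np.array([.5525,-.1235,0])-.0155*ex; print(S)
robot.goto(S+.25*ez,DN); robot.goto(S+.09*ez,DN); st('above')
print(robot.move_straight(S+.056*ez,vel=.03,contact_N=12)); st('pressed'); robot.sleep(.2)
robot.move_straight(S+.12*ez,vel=.15); robot.goto([.45,-.02,.3],DN)
f=snap('wrist'); snap('side'); save(load('side'),'s2',(180,140,330,260),5)
C=cloud(f); im=f['image']; q=proj(f,[[.5525,-.1235,.05]])[0]; print(q); st()
u,v=q.astype(int); m=np.zeros((420,560),bool); m[v-35:v+35,u-20:u+20]=1; m&=(im.max(2)<75)
P=C[m]; s=(P-np.array([.5525,-.1235,0]))@ex
for a in np.arange(-.02,.02,.008): k=(s>=a)&(s<a+.008); print(round(a,3),k.sum(),np.median(P[k,2]) if k.any() else 0)
E
```

```text
Traceback (most recent call last):
plant.IKError: the arm cannot follow that straight line within its joint ranges
```

```bash
cat > press.py <<'E'
from h import *
p=np.array(robot.sense()['tcp_pos']); robot.goto(p+.07*ez,DN)
robot.grip(0,20); S=np.array([.5525,-.1235,0])-.0155*ex; print(S)
robot.goto(S+.25*ez,DN); robot.goto(S+.09*ez,DN); st('above')
print(robot.move_straight(S+.056*ez,vel=.03,contact_N=12)); st('pressed'); robot.sleep(.2)
robot.move_straight(S+.12*ez,vel=.15); robot.goto([.45,-.02,.3],DN)
f=snap('wrist'); snap('side'); save(load('side'),'s2',(180,140,330,260),5)
C=cloud(f); im=f['image']; q=proj(f,[[.5525,-.1235,.05]])[0]; print(q); st()
u,v=q.astype(int); m=np.zeros((420,560),bool); m[v-35:v+35,u-20:u+20]=1; m&=(im.max(2)<75)
P=C[m]; s=(P-np.array([.5525,-.1235,0]))@ex
for a in np.arange(-.02,.02,.008): k=(s>=a)&(s<a+.008); print(round(a,3),k.sum(),np.median(P[k,2]) if k.any() else 0)
E
python3 press.py
```

```text
[ 0.53749371 -0.12738089  0.        ]
above 33.07 [ 0.5393 -0.1276  0.0908] F [-0.1 -0.2  0.4] op -0.001 g 0.0 nose 0.011
True
pressed 33.97 [ 0.5358 -0.1278  0.0611] F [-1.8  0.1  8. ] op -0.001 g 3.6 nose 0.011
[190.51055414 236.60348992]
35.73 [ 0.4498 -0.0204  0.2987] F [-0.2  0.1 -0.3] op 0.002 g 0.0 nose 0.011
-0.02 102 0.0468901966582527
-0.012 99 0.048415008062867346
-0.004 112 0.05028212278155031
0.004 106 0.05156304886616458
0.012 94 0.053018055484519315
```

View pics/s2.png

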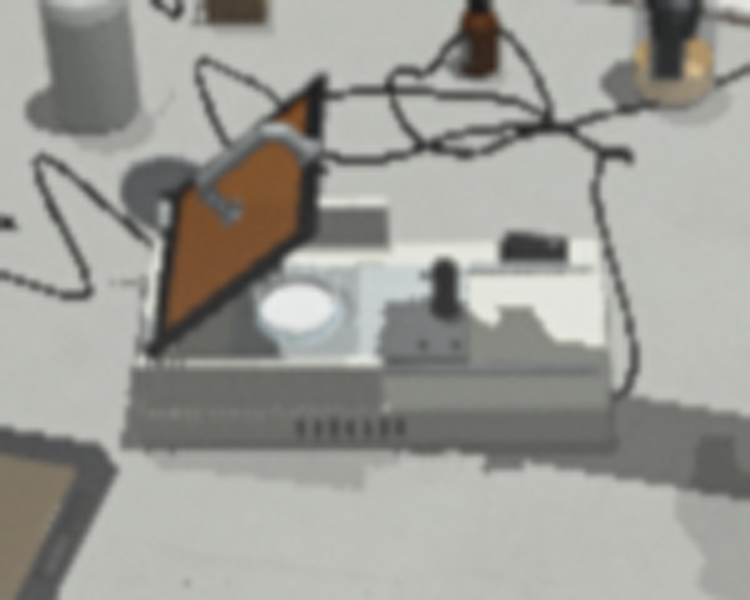

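The side view shows the rocker's front end down (about 0.19 rad forward slope, so fully over). The shield and the cup at (298,307) haven't moved, and the arm is clear.

```bash
python3 -c "
from h import *
print(robot.close_job())"
```

```text
the job is handed in; nothing more can be done
None
```

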